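# Restock the tea-tin dispensers, oldest first

### The arm

A 6-joint arm with a two-finger parallel gripper is mounted at the origin on the work surface. World frame = base frame: x ahead of the robot, y to its left, z up, the work surface at z = 0. Lengths are in mm, angles in degrees, forces in N, time in s.
With the tool pointing down it reaches from about 300 to 850 mm from the base axis. Payload 4.2 kg.
Tool frame: the origin (TCP) lies midway between the tips of the shut fingers; the grasp point (between the pads) lies 19 mm behind it (env.grasp_offset is the distance from the TCP to the grasp point, in mm); z points along the fingers, y is the line along which they close (so a half turn about z gives the same grasp; the last joint's range is limited). The gripper opens to 91 mm and grips with 3 to 60 N. Pads are 32 mm wide; open, the fingers measure 118 mm over their backs; the gripper's body (76 mm by 178 mm) begins 60 mm behind the grasp point.
Start: joints at [74.485, 18.312, 89.639, -0, 72.044, -1.146], TCP at [142.704, 557.027, 213.976] pointing down, gripper open.
Joint ranges: [-177.97, 177.97], [-48.28, 115.42], [12.27, 149.76], [-77.06, 257.06], [2.81, 150.46], [-146.56, 146.56]. Speed limits (degrees/s): [147.25, 147.25, 180, 180, 180, 180].

### API

Orientations are given as [roll, pitch, yaw] about the fixed x, y, z axes, in that order (R = Rz(yaw) Ry(pitch) Rx(roll)).
In Python, from workcell import env, optics gives the robot as it stands. The module is installed in compiled form; this text tells all that it offers.
- The arm moves only by the tool send_rows, never from a script. Its argument "targets" is a list that holds one entry, the list of rows, each a list of 7 numbers: the turn, a rotation vector about the world's x, y, z scaled (see below), then the shift along the world's x, y, z scaled (see below), then the closure, from -1 (fully open) to 1 (shut). In form: [[[rx, ry, rz, x, y, z, gripper], ...]]. A call has 1 to 12 rows; each row shifts and turns the commanded pose from where the row before left it; what a row does not reach is not made up. The controller multiplies each number of a shift by 0.2 m and each number of a turn by pi/2 rad. A row lasts 1/10 s, in which the tool goes at most 50 mm and 8.59 degrees, less where a joint would pass 70% of its speed; a pose out of reach is approached as far as the arm can. A call with a number of a shift or a turn outside -1 to 1 is refused whole. A call with a gripper value outside its range is refused whole. The fingers move at their own pace and stop on an object; "grip_force" is the grip in N (left out, the last holds). Time passes only in rows, so rows that do not move let the fingers close. It gives the time, the measured TCP pose, the force, the opening and the grip force at its end, in the units of the state.
- env.state(): the state, without advancing time (a new reading comes with each control period).
- optics.grab_frame(name): name is "scene" or "top" or "wrist"; returns (picture, depth): 480x640x3 uint8, red, green, blue; 480x640 float32, mm along the optical axis (not along the pixel's ray), 0 where there is no reading.
- optics.camera_info(name): a dict with "camera_matrix" (3x3 intrinsics, pixels), "R" (3x3) and "t" (3): a world point X has camera coordinates R X + t; the wrist camera has in their place "mount" (4x4, takes a point from camera to tool coordinates, whose origin is the TCP and whose axes are the flange's). Camera axes: x right, y down, z forward; pixel columns grow to the right and rows downward; lengths in mm; the calibration is good to about 2 mm. A picture is of the moment at which its call begins: read the wrist's pose just before it. camera_info takes no time and is no camera call.
- env.job_done(): hands the job in; it is judged then, once.
Trained networks look in the newest picture that a camera, given by its name, has taken for a name from the list of things; names that differ only in an ending like _2 or _b are one class to them, and where a whole thing is asked for, a point or a joint stands for the part that bears it (a point fixed in the world has none). Each returns a list of dicts, best first, with "conf" (0 to 1); they miss things now and then, are a little off and sometimes report something else, mostly with a low value. They report only what shows in the picture. A call takes as long as a camera call. They do not tell look-alikes from the thing itself.
- optics.silhouettes(camera, name): "mask" (480x640 bool, what is visible of it) and "at" ([column, row] in pixels, amid what is visible of it).
- optics.place_of(camera, name): "at" ([column, row] in pixels: a listed point, or the origin of a listed thing).
The state is a dict: "time_s": time; "qpos": joint angles; "qvel": joint speeds; "effort": joint torques, N m; "ee_pos": TCP position; "ee_rot": TCP orientation; "force": force on the tool from outside, world axes, zero at the start; "torque": the same for the moment, N m; "gripper_width": finger opening in mm; "gripper_force": force on a finger pad.
Only numpy, scipy, OpenCV 4.12 (cv2) and the standard library are available. Lean on these libraries where they do the work, as an engineer would, in place of code of your own. Each camera call takes 0.05 s, during which the arm holds its last target. There are 200 camera calls.

### The job

Load the four small green and red tea tins into the two gravity-feed dispensers on the counter, green tins in the dispenser with the green collar and red tins in the one with the red collar. In each dispenser the tin with the white use-first sticker on its lid must come out first, so it goes in before the plain one. All four must end up standing upright down in the tubes; leave the amber tin, the big green caddy and the two white cups standing where they are.

Things in the scene. Friction and masses are not known exactly. Their poses are not given: they have to be found in the camera images.
- green_first: Small green tea tin with a white round use-first sticker (24 mm) on its lid; 48 mm in diameter and 44 mm tall, about 50 g, standing upright; origin at the centre of its underside, z up; turning about z does not matter.
- green_next: Small green tea tin with a plain green lid; 48 mm in diameter and 44 mm tall, about 50 g, standing upright; origin at the centre of its underside, z up; turning about z does not matter.
- red_first: Small red tea tin with a white round use-first sticker (24 mm) on its lid; 48 mm in diameter and 44 mm tall, about 50 g, standing upright; origin at the centre of its underside, z up; turning about z does not matter.
- red_next: Small red tea tin with a plain red lid; 48 mm in diameter and 44 mm tall, about 50 g, standing upright; origin at the centre of its underside, z up; turning about z does not matter.
- green_dispenser: Fixed gravity-feed tin dispenser: upright slick aluminium tube, 53 mm bore, with a green flared loading collar: rim 164 mm above the counter, 88 mm across outside, 75 mm opening narrowing over 26 mm of height to the bore. Tube floor 12 mm above the counter; bottom tin comes out first. Pick-up window at the foot. Origin: on the tube's axis at counter height, z up, x towards the window.
- red_dispenser: Dispenser just like green_dispenser (same sizes and origin) with a red collar. In either one, a tin let go upright in the collar drops down the tube: the first stands on the floor, underside 12 mm above the counter, the second on the first, underside at 56 mm, its top 64 mm below the rim (there is room for a third).
- amber_tin: Small amber-yellow tea tin among the others, not to be loaded; 48 mm in diameter and 44 mm tall, about 50 g, standing upright; origin at the centre of its underside, z up; turning about z does not matter.
- big_caddy: Large green tea caddy with a paper label, 79 mm in diameter and 105 mm tall, loose, too big for the dispensers, not to be moved; origin at the centre of its underside, z up.
- cup_a: Loose white porcelain tasting cup, open at the top, 60 mm across the rim and 46 mm tall, among the tins, not to be moved; origin at the centre of its underside, z up.
- cup_b: A second cup just like cup_a, also not to be moved.
Things that resemble listed ones, but are neither listed nor needed, are in the scene too. Leave any pink look-alike of the red_first alone.

How it is judged (in metres and radians):
At the end, for the whole second after the job is handed in: In each dispenser the stickered tin stands on the floor and the plain one of its colour on it: within 8 mm of the axis, underside within 6 mm of 12 or 56 mm height, tilt under 0.15 rad, released, at rest. Amber tin, caddy and cups upright within 30 mm of their starts (horizontal distance between each of green_first, green_next and green_dispenser below 0.008 m and z of green_first in the frame of green_dispenser between 0.006 and 0.018 m and angle between each of green_first, green_next, red_first, red_next, amber_tin, cup_a, cup_b, big_caddy's own z axis and vertical below 0.15 rad and linear speed of each of green_first, green_next, red_first, red_next below 0.02 m/s and z of green_next in the frame of green_dispenser between 0.05 and 0.062 m and horizontal distance between each of red_first, red_next and red_dispenser below 0.008 m and z of red_first in the frame of red_dispenser between 0.006 and 0.018 m and z of red_next in the frame of red_dispenser between 0.05 and 0.062 m and distance of each of amber_tin, cup_a, cup_b, big_caddy from where it was at the start of the episode below 0.03 m); the robot touches nothing.
It fails at once if the amber tin is knocked over or shoved more than 30 mm (distance of amber_tin from where it was at the start of the episode above 0.03 m or angle between amber_tin's own z axis and vertical above 0.4 rad).
It fails at once if the first cup is knocked over or shoved more than 30 mm (distance of cup_a from where it was at the start of the episode above 0.03 m or angle between cup_a's own z axis and vertical above 0.4 rad).
It fails at once if the second cup is knocked over or shoved more than 30 mm (distance of cup_b from where it was at the start of the episode above 0.03 m or angle between cup_b's own z axis and vertical above 0.4 rad).
It fails at once if the big caddy is knocked over or shoved more than 30 mm (distance of big_caddy from where it was at the start of the episode above 0.03 m or angle between big_caddy's own z axis and vertical above 0.4 rad).
It also fails if it takes over 96 s, if anything falls off the work surface, if the arm or the gripper's body presses on something with over 40 N, if the wrist force passes 120 N, or if a joint passes its speed limit or range.

## Working session

There is one attempt and no reset: what is moved stays moved. The work goes in short steps, Python scripts to look and compute and a tool call to move; the robot and the scene stay as the last step left them, time stands still between calls to the robot, and variables do not carry over. Pictures are saved under pics/ and viewed, at most 14 in all, crops included, and the job is handed in when it is done.

Besides the shell and the picture viewer there is one more tool, called by a JSON object that holds its "fn" and its "kwargs". send_rows: Moves the arm, as the interface text tells. Its arguments: {"type":"object","properties":{"targets":{"type":"array"},"grip_force":{"type":"number"}},"required":["targets"]}

```bash
mkdir -p pics; cat > h.py <<'E'
import numpy as np, cv2
from workcell import env, optics
def world(cam,px,depth,st=None):
    ci=optics.camera_info(cam);K=np.array(ci["camera_matrix"])
    u,v=px;p=np.linalg.inv(K)@[u,v,1]*depth
    return np.array(ci["R"]).T@(p-np.array(ci["t"]))
def atz(cam,px,z):
    ci=optics.camera_info(cam);K=np.array(ci["camera_matrix"]);R=np.array(ci["R"]);t=np.array(ci["t"])
    d=R.T@np.linalg.inv(K)@[px[0],px[1],1];c=-R.T@t
    return c+d*(z-c[2])/d[2]
E
python3 - <<'E'
from h import *
for c in("top","scene"):
    im,d=optics.grab_frame(c);cv2.imwrite(f"pics/{c}0.png",im[:,:,::-1]);np.save(f"{c}_d.npy",d)
    for n in("green_first","green_next","red_first","red_next","amber_tin","big_caddy","cup_a","green_dispenser","red_dispenser"):
        for r in optics.silhouettes(c,n):
            m=r["mask"]&(d>0);ys,xs=np.nonzero(m)
            if len(ys)==0: continue
            P=np.array([world(c,(x,y),d[y,x]) for x,y in zip(xs[::3],ys[::3])])
            zt=np.percentile(P[:,2],95);T=P[P[:,2]>zt-6];mid=(T.min(0)+T.max(0))/2
            print(c,n,round(r["conf"],2),np.round(r["at"]),"ztop %.0f"%zt,mid[:2].round(),np.ptp(T,axis=0)[:2].round())
print(env.state())
E
```

```text
top green_next 0.59 [359. 238.] ztop 47 [574. -56.] [46. 46.]
top red_first 0.88 [195. 312.] ztop 47 [452. 250.] [46. 47.]
top red_first 0.64 [174. 367.] ztop 48 [350. 283.] [46. 43.]
top red_first 0.64 [140. 306.] ztop 47 [459. 354.] [44. 46.]
top red_next 0.73 [266. 313.] ztop 47 [451. 119.] [46. 46.]
top amber_tin 0.59 [388. 308.] ztop 47 [ 450. -105.] [46. 46.]
top big_caddy 0.91 [314. 142.] ztop 107 [745.  21.] [75. 74.]
top big_caddy 0.72 [268. 310.] ztop 47 [451. 120.] [48. 46.]
top big_caddy 0.24 [286. 240.] ztop 47 [575.  76.] [58. 56.]
top cup_a 0.89 [283. 240.] ztop 47 [575.  76.] [56. 56.]
top cup_a 0.8 [332. 314.] ztop 47 [442.   2.] [58. 58.]
top green_dispenser 0.88 [140. 202.] ztop 166 [634. 321.] [85. 87.]
top red_dispenser 0.59 [474. 204.] ztop 165 [ 616. -249.] [83. 83.]
scene green_first 0.75 [295. 181.] ztop 46 [ 452. -229.] [49. 48.]
scene green_next 0.67 [372. 366.] ztop 164 [633. 321.] [85. 87.]
scene green_next 0.65 [284. 237.] ztop 46 [573. -57.] [46. 47.]
scene red_first 0.73 [495. 300.] ztop 46 [350. 283.] [46. 46.]
scene red_first 0.61 [475. 352.] ztop 46
[... 505 characters left out ...]
op 164 [ 615. -250.] [81. 84.]
{'time_s': 1.0, 'qpos': array([ 7.44844534e+01,  1.83074237e+01,  8.96388072e+01, -9.27336301e-05,
        7.20446121e+01, -1.14750811e+00]), 'qvel': array([ 0.01813939,  0.08826706, -0.01998602,  0.03616717,  0.0052375 ,
       -0.04263283]), 'effort': array([ 2.89304853e-05, -4.12374687e+01, -2.32232738e+01,  7.28697167e-02,
        3.77596566e-02, -1.25592260e-05]), 'ee_pos': array([142.70357119, 557.01954421, 214.02214896]), 'ee_rot': array([1.79990847e+02, 2.71586789e-04, 1.65631990e+02]), 'force': array([-0.02196721,  0.44648891, -0.05678012]), 'torque': array([0.03082548, 0.02916304, 0.00726877]), 'gripper_force': 0.0, 'gripper_width': 91.36510520554607}
```

View pics/top0.png

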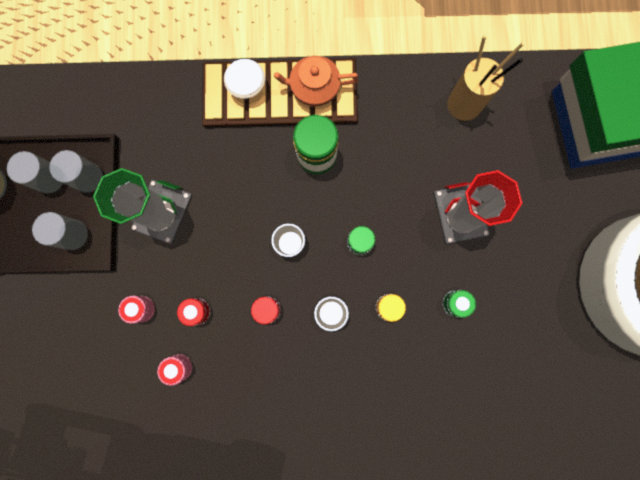

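View pics/scene0.png

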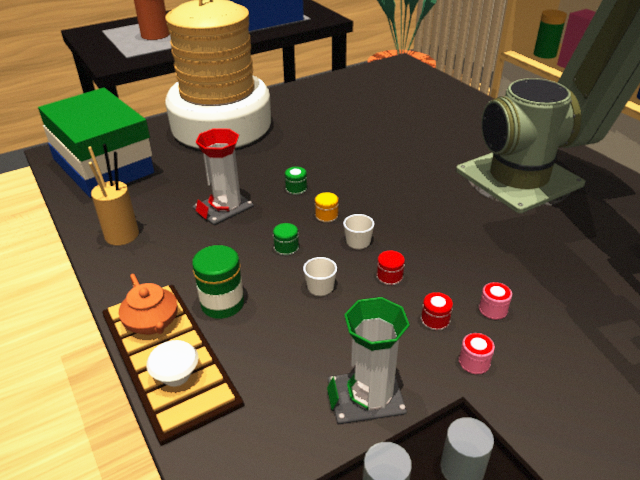

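Green-sticker candidates are top (462,303), real, and plain (361,240). The book stack, caddy and collar are also green. Red-sticker candidates are (192,312), (134,309) and (172,371). The last two look to have pink bodies, so I choose (192,312). I'll check that choice in a crop.

```bash
python3 - <<'E'
import cv2,numpy as np
a=cv2.imread("pics/scene0.png")[260:385,365:525];b=cv2.imread("pics/top0.png")[280:400,100:300]
a=cv2.resize(a,None,fx=3,fy=3,interpolation=2);b=cv2.resize(b,(400,240),interpolation=2)
o=np.zeros((375,800,3),np.uint8);o[:,:480]=a;o[:,480:]=0;o[:192,480:]=cv2.resize(b,(320,192));cv2.imwrite("pics/crop1.png",o)
E
```

```text
(no output)
```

View pics/crop1.png

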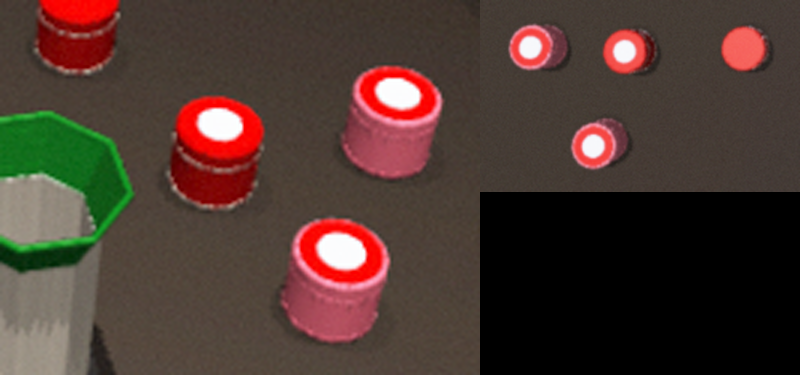

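The crop confirms it: the tin at crop (217,150), scene (435,310), has the deep-red body and sticker. The other two stickered tins are pink. I'll move over red_first next.

{"fn": "send_rows", "kwargs": {"targets": [[[0,0,0,0.129,-0.1277,0,-1],[0,0,0,0.129,-0.1277,0,-1],[0,0,0,0.129,-0.1277,0,-1],[0,0,0,0.129,-0.1277,0,-1],[0,0,0,0.129,-0.1277,0,-1],[0,0,0,0.129,-0.1277,0,-1],[0,0,0,0.129,-0.1277,0,-1],[0,0,0,0.129,-0.1277,0,-1],[0,0,0,0.129,-0.1277,0,-1],[0,0,0,0.129,-0.1277,0,-1],[0,0,0,0.129,-0.1277,0,-1],[0,0,0,0.129,-0.1277,0,-1]]], "grip_force": 15}}

```text
time_s: 2.2
ee_pos: [453.3, 249.4, 214.2]
ee_rot: [180.0, 0.0, 165.6]
force: [-0.3, 1.0, 0.0]
gripper_width: 91.3
gripper_force: 0.0
```

{"fn": "send_rows", "kwargs": {"targets": [[[0,0,0,0,0,-0.15,-1],[0,0,0,0,0,-0.15,-1],[0,0,0,0,0,-0.15,-1],[0,0,0,0,0,-0.15,-1],[0,0,0,0,0,-0.1,-1],[0,0,0,0,0,-0.1,-1],[0,0,0,0,0,-0.05,-1],[0,0,0,0,0,0,-1]]]}}

```text
time_s: 3.0
ee_pos: [451.6, 250.2, 42.9]
ee_rot: [-179.9, -0.1, 165.6]
force: [0.2, -0.8, -0.7]
gripper_width: 91.0
gripper_force: 0.0
```

{"fn": "send_rows", "kwargs": {"targets": [[[0,0,0,0,0,-0.05,-1],[0,0,0,0,0,-0.045,-1],[0,0,0,0,0,0,-1],[0,0,0,0,0,0,1],[0,0,0,0,0,0,1],[0,0,0,0,0,0,1],[0,0,0,0,0,0,1],[0,0,0,0,0,0,1],[0,0,0,0,0,0,1],[0,0,0,0,0,0,1],[0,0,0,0,0,0,1],[0,0,0,0,0,0,1]]]}}

```text
time_s: 4.2
ee_pos: [452.3, 250.5, 25.1]
ee_rot: [180.0, 0.0, 165.6]
force: [0.3, -0.8, 1.3]
gripper_width: 46.7
gripper_force: 15.0
```

{"fn": "send_rows", "kwargs": {"targets": [[[0,0,0,0,0,0.05,1],[0,0,0,0,0,0.1,1],[0,0,0,0,0,0.2,1],[0,0,0,0,0,0.2,1],[0,0,0,0,0,0.2,1],[0,0,0,0,0,0.15,1],[0,0,0,0,0,0.05,1],[0,0,0,0,0,0,1]]]}}

```text
time_s: 5.0
ee_pos: [452.8, 250.8, 216.2]
ee_rot: [179.9, 0.1, 165.6]
force: [0.5, 0.1, -1.1]
gripper_width: 46.3
gripper_force: 15.0
```

{"fn": "send_rows", "kwargs": {"targets": [[[0,0,0,0.041,-0.1,0,1],[0,0,0,0.041,-0.125,0,1],[0,0,0,0.041,-0.125,0,1],[0,0,0,0.041,-0.125,0,1],[0,0,0,0.041,-0.125,0,1],[0,0,0,0.041,-0.125,0,1],[0,0,0,0.041,-0.125,0,1],[0,0,0,0.041,-0.125,0,1],[0,0,0,0.041,-0.125,0,1],[0,0,0,0.041,-0.125,0,1],[0,0,0,0.041,-0.125,0,1],[0,0,0,0.041,-0.125,0,1]]]}}

```text
time_s: 6.2
ee_pos: [549.6, -45.4, 212.2]
ee_rot: [-180.0, -0.3, 165.6]
force: [-0.1, 0.3, -1.5]
gripper_width: 46.6
gripper_force: 15.0
```

{"fn": "send_rows", "kwargs": {"targets": [[[0,0,0,0.041,-0.125,0,1],[0,0,0,0.041,-0.125,0,1],[0,0,0,0.041,-0.125,0,1],[0,0,0,0.041,-0.125,0,1],[0,0,0,0.041,-0.125,0,1],[0,0,0,0.041,-0.125,0,1],[0,0,0,0.041,-0.125,0,1],[0,0,0,0.041,-0.125,0,1],[0,0,0,0,0,0,1],[0,0,0,0,0,0,1]]]}}

```text
time_s: 7.2
ee_pos: [615.3, -244.2, 212.1]
ee_rot: [179.9, -0.3, 165.6]
force: [-0.0, -0.1, -0.6]
gripper_width: 46.3
gripper_force: 15.0
```

{"fn": "send_rows", "kwargs": {"targets": [[[0,0,0,0.002,-0.026,0,1],[0,0,0,0,0,-0.06,1],[0,0,0,0,0,-0.06,1],[0,0,0,0,0,-0.05,1],[0,0,0,0,0,-0.04,1],[0,0,0,0,0,0,1],[0,0,0,0,0,0,1]]]}}

```text
time_s: 7.9
ee_pos: [616.7, -249.6, 172.8]
ee_rot: [180.0, -0.0, 165.6]
force: [-0.7, 0.8, -0.7]
gripper_width: 46.3
gripper_force: 15.0
```

```bash
python3 - <<'E'
from h import *
im,d=optics.grab_frame("scene");a=im[100:240,150:310];b=optics.grab_frame("top")[0][150:270,420:560]
o=np.zeros((420,800,3),np.uint8);o[:,:480]=cv2.resize(a,(480,420));o[:274,480:]=cv2.resize(b,(320,274));cv2.imwrite("pics/p2.png",o[:,:,::-1])
print(env.state()["ee_pos"],env.state()["force"])
E
```

```text
[ 617.09883055 -249.80098088  173.5719    ] [ 0.18053311  1.12448892 -1.44873274]
```

View pics/p2.png

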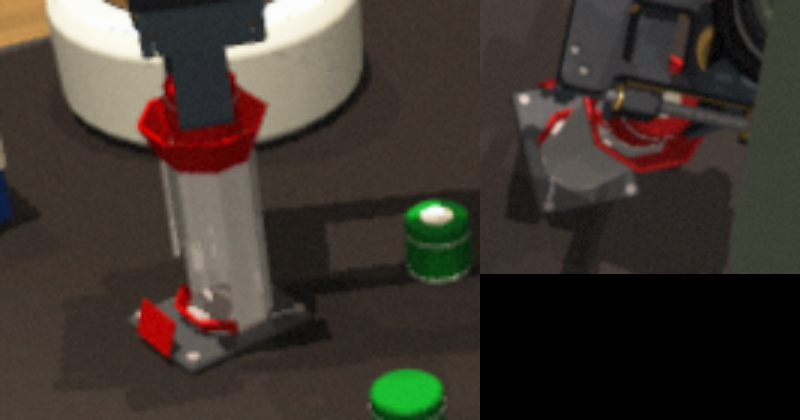

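The tin is inside the red collar and centred. I'll lower it slightly and release.

{"fn": "send_rows", "kwargs": {"targets": [[[0,0,0,-0.003,0,-0.025,1],[0,0,0,0,0,0,1],[0,0,0,0,0,0,-1],[0,0,0,0,0,0,-1],[0,0,0,0,0,0,-1],[0,0,0,0,0,0,-1],[0,0,0,0,0,0,-1],[0,0,0,0,0,0,-1],[0,0,0,0,0,0.1,-1],[0,0,0,0,0,0.15,-1]]]}}

```text
time_s: 9.0
ee_pos: [615.0, -249.2, 216.3]
ee_rot: [179.9, -0.3, 165.6]
force: [0.1, -0.2, 0.3]
gripper_width: 91.3
gripper_force: 0.0
```

```bash
python3 - <<'E'
from h import *
im,d=optics.grab_frame("scene");a=im[100:240,150:310]
cv2.imwrite("pics/p3.png",cv2.resize(a,(480,420))[:,:,::-1])
print(env.state()["ee_pos"])
E
```

```text
[ 617.94797433 -250.43810468  223.73109859]
```

View pics/p3.png

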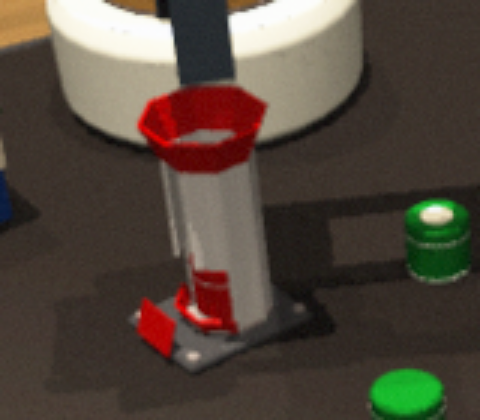

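red_first dropped; it shows at the tube foot, around crop (212,298). Next is green_first.

{"fn": "send_rows", "kwargs": {"targets": [[[0,0,0,-0.164,0.021,0,-1],[0,0,0,-0.164,0.021,0,-1],[0,0,0,-0.164,0.021,0,-1],[0,0,0,-0.164,0.021,0,-1],[0,0,0,-0.164,0.021,0,-1],[0,0,0,0,0,-0.2,-1],[0,0,0,0,0,-0.2,-1],[0,0,0,0,0,-0.2,-1],[0,0,0,0,0,-0.15,-1],[0,0,0,0,0,-0.1,-1],[0,0,0,0,0,0,-1]]]}}

```text
time_s: 10.15
ee_pos: [450.2, -227.7, 45.6]
ee_rot: [179.9, -0.3, 165.6]
force: [0.2, 0.2, 0.7]
gripper_width: 91.3
gripper_force: 0.0
```

{"fn": "send_rows", "kwargs": {"targets": [[[0,0,0,0,0,-0.07,-1],[0,0,0,0,0,-0.045,-1],[0,0,0,0,0,0,-1],[0,0,0,0,0,0,1],[0,0,0,0,0,0,1],[0,0,0,0,0,0,1],[0,0,0,0,0,0,1],[0,0,0,0,0,0,1],[0,0,0,0,0,0,1],[0,0,0,0,0,0,1],[0,0,0,0,0,0,1],[0,0,0,0,0,0,1]]]}}

```text
time_s: 11.35
ee_pos: [452.1, -228.7, 25.1]
ee_rot: [180.0, 0.0, 165.6]
force: [-0.6, 0.2, 1.2]
gripper_width: 46.2
gripper_force: 15.0
```

{"fn": "send_rows", "kwargs": {"targets": [[[0,0,0,0,0,0.05,1],[0,0,0,0,0,0.1,1],[0,0,0,0,0,0.2,1],[0,0,0,0,0,0.2,1],[0,0,0,0,0,0.2,1],[0,0,0,0,0,0.15,1],[0,0,0,0,0,0.05,1],[0,0,0,0,0,0,1]]]}}

```text
time_s: 12.15
ee_pos: [452.6, -228.9, 216.3]
ee_rot: [-180.0, 0.2, 165.6]
force: [0.6, 0.7, -1.2]
gripper_width: 46.3
gripper_force: 15.0
```

{"fn": "send_rows", "kwargs": {"targets": [[[0,0,0,0.0411,0.125,0,1],[0,0,0,0.0411,0.125,0,1],[0,0,0,0.0411,0.125,0,1],[0,0,0,0.0411,0.125,0,1],[0,0,0,0.0411,0.125,0,1],[0,0,0,0.0411,0.125,0,1],[0,0,0,0.0411,0.125,0,1],[0,0,0,0.0411,0.125,0,1],[0,0,0,0.0411,0.125,0,1],[0,0,0,0.0411,0.125,0,1],[0,0,0,0.0411,0.125,0,1]]]}}

```text
time_s: 13.25
ee_pos: [541.5, 47.3, 212.4]
ee_rot: [-179.9, -0.3, 165.6]
force: [0.3, -0.3, -0.4]
gripper_width: 46.1
gripper_force: 15.0
```

{"fn": "send_rows", "kwargs": {"targets": [[[0,0,0,0.0411,0.125,0,1],[0,0,0,0.0411,0.125,0,1],[0,0,0,0.0411,0.125,0,1],[0,0,0,0.0411,0.125,0,1],[0,0,0,0.0411,0.125,0,1],[0,0,0,0.0411,0.125,0,1],[0,0,0,0.0411,0.125,0,1],[0,0,0,0.0411,0.125,0,1],[0,0,0,0.0411,0.125,0,1],[0,0,0,0.0411,0.125,0,1],[0,0,0,0.0411,0.125,0,1],[0,0,0,0,0,0,1]]]}}

```text
time_s: 14.45
ee_pos: [632.4, 324.0, 211.0]
ee_rot: [-179.9, -0.2, 165.8]
force: [0.4, -0.1, -1.0]
gripper_width: 46.4
gripper_force: 15.0
```

{"fn": "send_rows", "kwargs": {"targets": [[[0,0,0,0,0,0,1],[0,0,0,0,0,-0.06,1],[0,0,0,0,0,-0.06,1],[0,0,0,0,0,-0.05,1],[0,0,0,0,0,-0.04,1],[0,0,0,0,0,0,1],[0,0,0,0,0,0,1],[0,0,0,0,0,0,1]]]}}

```text
time_s: 15.25
ee_pos: [633.3, 321.5, 173.7]
ee_rot: [179.9, 0.1, 165.6]
force: [0.1, -0.6, -0.7]
gripper_width: 46.3
gripper_force: 15.0
```

No contact forces and the pose is right, so I'll release, then raise to z 218.

{"fn": "send_rows", "kwargs": {"targets": [[[0,0,0,0,0,-0.025,1],[0,0,0,0,0,0,1],[0,0,0,0,0,0,-1],[0,0,0,0,0,0,-1],[0,0,0,0,0,0,-1],[0,0,0,0,0,0,-1],[0,0,0,0,0,0,-1],[0,0,0,0,0,0,-1],[0,0,0,0,0,0.1,-1],[0,0,0,0,0,0.15,-1],[0,0,0,0,0,0,-1]]]}}

```text
time_s: 16.35
ee_pos: [634.9, 322.3, 222.9]
ee_rot: [179.7, 0.4, 165.6]
force: [0.3, 0.2, 0.1]
gripper_width: 91.7
gripper_force: 0.0
```

```bash
python3 - <<'E'
from h import *
im,d=optics.grab_frame("scene")
cv2.imwrite("pics/p4.png",im[:,:,::-1])
print(env.state()["ee_pos"])
E
```

```text
[634.01643623 321.89872329 220.53859381]
```

View pics/p4.png

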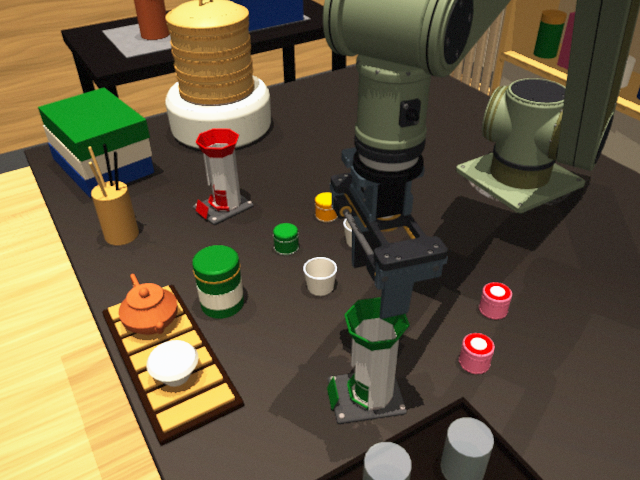

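The green tube foot at (365,390) isn't clear from here. I'll fetch red_next and check the green tube when the arm is away.

{"fn": "send_rows", "kwargs": {"targets": [[[0,0,0,-0.152,-0.168,0,-1],[0,0,0,-0.152,-0.168,0,-1],[0,0,0,-0.152,-0.168,0,-1],[0,0,0,-0.152,-0.168,0,-1],[0,0,0,-0.152,-0.168,0,-1],[0,0,0,-0.152,-0.168,0,-1],[0,0,0,0,0,-0.2,-1],[0,0,0,0,0,-0.2,-1],[0,0,0,0,0,-0.2,-1],[0,0,0,0,0,-0.15,-1],[0,0,0,0,0,-0.1,-1],[0,0,0,0,0,0,-1]]]}}

```text
time_s: 17.6
ee_pos: [447.4, 119.0, 44.9]
ee_rot: [-179.8, -0.4, 165.6]
force: [-1.3, 1.3, 0.3]
gripper_width: 91.0
gripper_force: 0.0
```

{"fn": "send_rows", "kwargs": {"targets": [[[0,0,0,0,0,-0.07,-1],[0,0,0,0,0,-0.045,-1],[0,0,0,0,0,0,-1],[0,0,0,0,0,0,1],[0,0,0,0,0,0,1],[0,0,0,0,0,0,1],[0,0,0,0,0,0,1],[0,0,0,0,0,0,1],[0,0,0,0,0,0,1],[0,0,0,0,0,0,1],[0,0,0,0,0,0,1],[0,0,0,0,0,0,1]]]}}

```text
time_s: 18.8
ee_pos: [450.5, 119.8, 25.1]
ee_rot: [180.0, 0.0, 165.6]
force: [0.1, 0.8, 2.9]
gripper_width: 46.2
gripper_force: 15.0
```

{"fn": "send_rows", "kwargs": {"targets": [[[0,0,0,0,0,0.05,1],[0,0,0,0,0,0.1,1],[0,0,0,0,0,0.2,1],[0,0,0,0,0,0.2,1],[0,0,0,0,0,0.2,1],[0,0,0,0,0,0.15,1],[0,0,0,0,0,0.05,1],[0,0,0,0,0,0,1]]]}}

```text
time_s: 19.6
ee_pos: [451.1, 119.9, 216.2]
ee_rot: [179.9, 0.2, 165.6]
force: [-1.1, -0.2, -1.5]
gripper_width: 46.3
gripper_force: 15.0
```

{"fn": "send_rows", "kwargs": {"targets": [[[0,0,0,0.069,-0.1538,0,1],[0,0,0,0.069,-0.1538,0,1],[0,0,0,0.069,-0.1538,0,1],[0,0,0,0.069,-0.1538,0,1],[0,0,0,0.069,-0.1538,0,1],[0,0,0,0.069,-0.1538,0,1],[0,0,0,0.069,-0.1538,0,1],[0,0,0,0.069,-0.1538,0,1],[0,0,0,0.069,-0.1538,0,1],[0,0,0,0.069,-0.1538,0,1],[0,0,0,0.069,-0.1538,0,1],[0,0,0,0.069,-0.1538,0,1]]]}}

```text
time_s: 20.8
ee_pos: [615.5, -250.3, 211.8]
ee_rot: [179.9, -0.3, 165.6]
force: [-0.4, -0.7, -0.5]
gripper_width: 46.6
gripper_force: 15.0
```

{"fn": "send_rows", "kwargs": {"targets": [[[0,0,0,0,0,0,1],[0,0,0,0,0,0,1],[0,0,0,0,0,0,1],[0,0,0,0,0,-0.06,1],[0,0,0,0,0,-0.06,1],[0,0,0,0,0,-0.05,1],[0,0,0,0,0,-0.04,1],[0,0,0,0,0,0,1],[0,0,0,0,0,0,1],[0,0,0,0,0,0,1]]]}}

```text
time_s: 21.8
ee_pos: [616.5, -249.5, 173.5]
ee_rot: [-180.0, 0.1, 165.6]
force: [-1.0, -1.3, -0.3]
gripper_width: 46.5
gripper_force: 15.0
```

```bash
python3 - <<'E'
from h import *
im,d=optics.grab_frame("scene");t,dt=optics.grab_frame("top")
o=np.zeros((400,800,3),np.uint8);o[:,:400]=cv2.resize(im[290:430,310:450],(400,400));o[:,400:]=cv2.resize(t[150:250,90:190],(400,400));cv2.imwrite("pics/p5.png",o[:,:,::-1])
print(env.state()["ee_pos"],env.state()["force"])
E
```

```text
[ 616.46520026 -249.5815575   173.60158877] [ 0.30318403 -0.4320996   0.18555829]
```

View pics/p5.png

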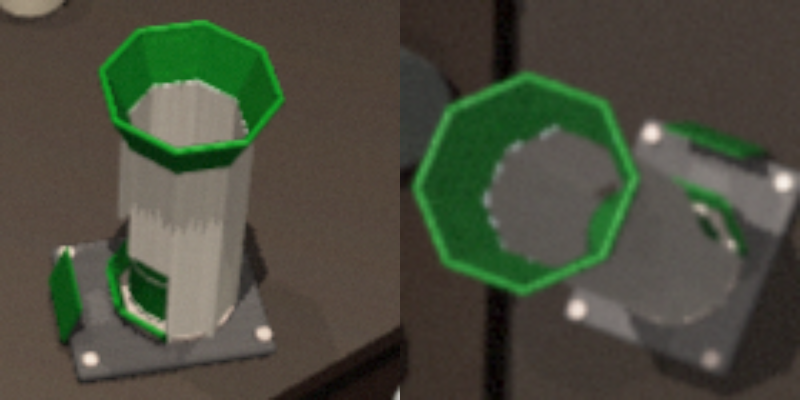

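The green tin stands in the window at crop (150,290). I'll release red_next, then take green_next.

{"fn": "send_rows", "kwargs": {"targets": [[[0,0,0,0,0,-0.025,1],[0,0,0,0,0,0,1],[0,0,0,0,0,0,-1],[0,0,0,0,0,0,-1],[0,0,0,0,0,0,-1],[0,0,0,0,0,0,-1],[0,0,0,0,0,0,-1],[0,0,0,0,0,0,-1],[0,0,0,0,0,0.1,-1],[0,0,0,0,0,0.15,-1],[0,0,0,0,0,0,-1]]]}}

```text
time_s: 23.0
ee_pos: [618.3, -250.3, 222.6]
ee_rot: [-179.9, 0.5, 165.6]
force: [0.4, -0.5, 1.5]
gripper_width: 91.2
gripper_force: 0.0
```

{"fn": "send_rows", "kwargs": {"targets": [[[0,0,0,-0.0426,0.193,0,-1],[0,0,0,-0.0426,0.193,0,-1],[0,0,0,-0.0426,0.193,0,-1],[0,0,0,-0.0426,0.193,0,-1],[0,0,0,-0.0426,0.193,0,-1],[0,0,0,0,0,0,-1],[0,0,0,0,0,-0.2,-1],[0,0,0,0,0,-0.2,-1],[0,0,0,0,0,-0.2,-1],[0,0,0,0,0,-0.15,-1],[0,0,0,0,0,-0.1,-1],[0,0,0,0,0,0,-1]]]}}

```text
time_s: 24.2
ee_pos: [571.1, -56.8, 44.6]
ee_rot: [-179.9, -0.4, 165.6]
force: [0.1, -0.2, -0.2]
gripper_width: 91.3
gripper_force: 0.0
```

{"fn": "send_rows", "kwargs": {"targets": [[[0,0,0,0,0,-0.07,-1],[0,0,0,0,0,-0.045,-1],[0,0,0,0,0,0,-1],[0,0,0,0,0,0,1],[0,0,0,0,0,0,1],[0,0,0,0,0,0,1],[0,0,0,0,0,0,1],[0,0,0,0,0,0,1],[0,0,0,0,0,0,1],[0,0,0,0,0,0,1],[0,0,0,0,0,0,1],[0,0,0,0,0,0,1]]]}}

```text
time_s: 25.4
ee_pos: [573.6, -56.4, 25.1]
ee_rot: [180.0, 0.0, 165.6]
force: [-0.4, -0.3, 1.8]
gripper_width: 46.8
gripper_force: 15.0
```

{"fn": "send_rows", "kwargs": {"targets": [[[0,0,0,0,0,0.05,1],[0,0,0,0,0,0.1,1],[0,0,0,0,0,0.2,1],[0,0,0,0,0,0.2,1],[0,0,0,0,0,0.2,1],[0,0,0,0,0,0.15,1],[0,0,0,0,0,0.05,1],[0,0,0,0,0,0,1]]]}}

```text
time_s: 26.2
ee_pos: [574.1, -56.4, 216.3]
ee_rot: [180.0, 0.2, 165.6]
force: [-1.7, 0.3, -2.0]
gripper_width: 46.4
gripper_force: 15.0
```

{"fn": "send_rows", "kwargs": {"targets": [[[0,0,0,0.0248,0.1574,0,1],[0,0,0,0.0248,0.1574,0,1],[0,0,0,0.0248,0.1574,0,1],[0,0,0,0.0248,0.1574,0,1],[0,0,0,0.0248,0.1574,0,1],[0,0,0,0.0248,0.1574,0,1],[0,0,0,0.0248,0.1574,0,1],[0,0,0,0.0248,0.1574,0,1],[0,0,0,0.0248,0.1574,0,1],[0,0,0,0.0248,0.1574,0,1],[0,0,0,0.0248,0.1574,0,1],[0,0,0,0.0248,0.1574,0,1]]]}}

```text
time_s: 27.4
ee_pos: [632.1, 322.2, 211.6]
ee_rot: [-179.8, -0.2, 165.6]
force: [0.9, 0.5, -1.2]
gripper_width: 46.5
gripper_force: 15.0
```

{"fn": "send_rows", "kwargs": {"targets": [[[0,0,0,0,0,0,1],[0,0,0,0,0,0,1],[0,0,0,0,0,0,1],[0,0,0,0,0,-0.06,1],[0,0,0,0,0,-0.06,1],[0,0,0,0,0,-0.05,1],[0,0,0,0,0,-0.04,1],[0,0,0,0,0,0,1],[0,0,0,0,0,0,1],[0,0,0,0,0,0,1]]]}}

```text
time_s: 28.4
ee_pos: [633.4, 321.6, 173.6]
ee_rot: [179.9, 0.1, 165.6]
force: [0.0, -0.2, -1.1]
gripper_width: 46.5
gripper_force: 15.0
```

I'll release, raise, and back away towards the start for a clear view.

{"fn": "send_rows", "kwargs": {"targets": [[[0,0,0,0,0,-0.025,1],[0,0,0,0,0,0,1],[0,0,0,0,0,0,-1],[0,0,0,0,0,0,-1],[0,0,0,0,0,0,-1],[0,0,0,0,0,0,-1],[0,0,0,0,0,0,-1],[0,0,0,0,0,0,-1],[0,0,0,0,0,0.1,-1],[0,0,0,0,0,0.15,-1],[0,0,0,0,0,0,-1]]]}}

```text
time_s: 29.5
ee_pos: [635.0, 322.4, 222.9]
ee_rot: [179.7, 0.4, 165.6]
force: [0.4, 0.4, 0.6]
gripper_width: 91.4
gripper_force: 0.0
```

{"fn": "send_rows", "kwargs": {"targets": [[[0,0,0,-0.2,0,0,-1],[0,0,0,-0.2,0,0,-1],[0,0,0,-0.2,0,0,-1],[0,0,0,-0.2,0,0,-1],[0,0,0,-0.2,0,0,-1],[0,0,0,-0.2,0,0,-1],[0,0,0,0,0,0,-1],[0,0,0,0,0,0,-1],[0,0,0,0,0,0,-1],[0,0,0,0,0,0,-1]]]}}

```text
time_s: 30.5
ee_pos: [394.2, 321.5, 217.7]
ee_rot: [180.0, 0.0, 165.6]
force: [-0.3, -0.4, 0.6]
gripper_width: 91.3
gripper_force: 0.0
```

```bash
python3 - <<'E'
from h import *
im,d=optics.grab_frame("scene");t,dt=optics.grab_frame("top")
o=np.zeros((600,800,3),np.uint8);o[:300,:400]=cv2.resize(im[120:225,170:310],(400,300));o[:300,400:]=cv2.resize(im[290:425,310:490],(400,300));o[300:,:400]=cv2.resize(t[80:380,60:460],(400,300))
o[300:,400:600]=cv2.resize(t[160:250,90:150],(200,300));o[300:,600:]=cv2.resize(t[160:250,465:525],(200,300))
cv2.imwrite("pics/p6.png",o[:,:,::-1])
for n in("amber_tin","big_caddy","cup_a"):
    for r in optics.silhouettes("top",n):
        m=r["mask"]&(dt>0);ys,xs=np.nonzero(m);P=np.array([world("top",(x,y),dt[y,x]) for x,y in zip(xs[::3],ys[::3])])
        zt=np.percentile(P[:,2],95);T=P[P[:,2]>zt-6];print(n,round(r["conf"],2),zt.round(),((T.min(0)+T.max(0))/2)[:2].round())
# points seen down in tubes
ci=optics.camera_info("top");K=np.array(ci["camera_matrix"]);v,u=np.mgrid[0:480,0:640]
W=(np.stack([u,v,np.ones_like(u)],-1)@np.linalg.inv(K).T*dt[...,None]-ci["t"])@np.array(ci["R"])
for c in((633,321),(616,-249.5)):
    s=(np.hypot(W[...,0]-c[0],W[...,1]-c[1])<20)&(dt>0)&(W[...,2]<140);print(c,s.sum(),np.percentile(W[s][:,2],[5,25,50,75,95]).round() if s.any() else 0, t[s].mean(0))
E
```

```text
amber_tin 0.84 48.0 [ 452. -105.]
amber_tin 0.51 103.0 [636. 328.]
amber_tin 0.43 166.0 [635. 322.]
amber_tin 0.17 47.0 [575.  76.]
big_caddy 0.73 108.0 [744.  21.]
cup_a 0.93 48.0 [443.   2.]
cup_a 0.75 47.0 [575.  76.]
(633, 321) 271 [ 99. 101. 102. 102. 104.] [ 84.04428044 204.19188192  94.03690037]
(616, -249.5) 342 [ 99. 100. 101. 102. 103.] [243.65204678  56.2251462   54.16959064]
```

View pics/p6.png

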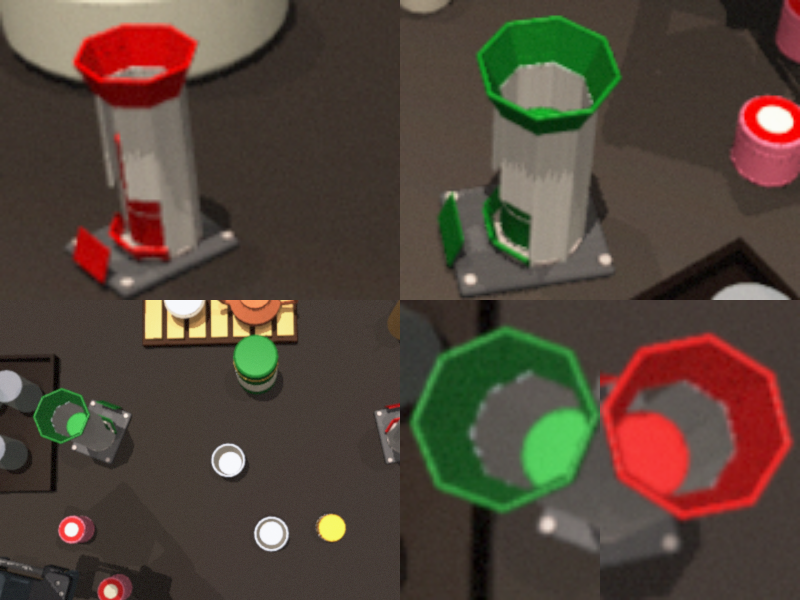

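Both tubes hold two tins, with flat plain lids at about 101 mm (expected 100). The amber tin, caddy and cups haven't moved. Handing the job in.

```bash
python3 -c "
from workcell import env
print(env.job_done())"
```

```text
the job is handed in; nothing more can be done
None
```

I loaded all four tins, stickered one first in each dispenser, and handed the job in at about 31 s of the 96 s allowed; the last images showed both plain lids at about 101 mm (100 expected) and the amber tin, caddy and cups within about 2 mm of their starts, but the hand-in returned no verdict.

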